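# Load an enclosure at the laser marking station

## Task

Push the blue enclosure along the plate and down the lane between the two guide rails, bare metal end first, until it sits squarely against the end stop in front of the laser head; its painted sides must not touch either rail, so line it up with the lane before it goes in. Then press the green start button all the way down and let go of it. Only push the enclosure along with the fingers, do not lift it or tip it up, and leave the red emergency stop and the loose parts and tools on the plate alone.

Things in the scene. Friction and masses are not known exactly. Their poses are not given: they have to be found in the camera images.
- fixture: fixed dark steel base plate, 980 x 260 x 10 mm. Origin at bench level (z = 0, plate top at z = 10 mm) on the lane's centre line; x along the lane towards stop and laser head, y to the lane's left (roughly towards the robot). Plate spans x -285 to 695, y -155 to 105 mm. Proximity sensor, 42 mm high, at x 178 to 228, y -77 to -47. Laser head, 116 mm high, x 339 to 708, within y +-55; left alone.
- rail_left: fixed left guide rail, aluminium bar 12 mm thick, top 35 mm above the bench. Inner face at fixture y = +54 mm, straight from fixture x = -50 to 165 mm; before it a flared lead-in from x = -80 mm opens outwards by about 11 mm. Origin at fixture (0, 54, 10) mm, axes as the fixture's. Small feet stand outside it. The enclosure must not touch it.
- rail_right: right guide rail, mirror image of the left: inner face at fixture y = -54 mm, origin at fixture (0, -54, 10) mm. The clear lane is 108 mm wide: 8 mm on each side of a centred enclosure. The enclosure must not touch it.
- lane_mouth (a point): point on the plate's top on the lane's centre line where the flared lead-ins begin, fixture (-80, 0, 10) mm; axes as the fixture's
- stop_face (a point): point on the plate's top under the middle of the rubber face of the fixed end stop (64 mm wide, reaching 20 mm above the plate), fixture (170, 0, 10) mm; axes as the fixture's. The enclosure is home when its bare end is against this face.
- enclosure: blue painted metal enclosure, 120 long (x), 92 wide (y), 55 mm high (sides upright to 42 mm, lid 1 mm smaller all round), 0.35 to 0.7 kg, loose on the plate before the lane mouth, bare end towards the lane, up to 20 mm off the centre line and 17 degrees askew. Slides with ordinary friction. Origin at the centre of its underside; x points out of the bare metal end, z up.
- bare_end (a point): point on the lower edge of the enclosure's bare metal end, in its middle: enclosure (60, 0, 0) mm; axes as the enclosure's
- start (a joint): travel of the green start button, 0 released to 0.006 m fully down; springs back; fully down takes 5 N
- start_top (a point): centre of the top of the green start button (28 mm across) when released: it moves down with the button. It stands on the grey operator panel (145 x 64 x 45 mm, on the plate, left of the lane beyond the stop) at fixture (239, 88, 77) mm, 22 mm above the panel; press straight down.
- estop (a joint): travel of the red emergency stop (38 mm across, on the yellow patch of the same panel, 72 mm farther along x than the green one, the same height); stays 0, must not be pressed
- spool: flanged steel spool, 52 mm across and 48 mm tall, standing on the plate outside the right rail; a bystander. Origin at the centre of its underside.
- bearing: small steel bearing, 52 mm across, 18 mm tall, lying on the plate outside the right rail; a bystander. Origin at the centre of its underside.
- hexkey: black hex key, 85 x 33 mm, 6 mm thick, lying on the plate outside the right rail; a bystander. Origin under the middle of the long arm.
- bearing_big: steel bearing ring, 72 mm across, 24 mm tall, lying on the plate to the right, beyond the stop; a bystander. Origin at the centre of its underside.
There are look-alikes about, which are no part of the job. Several things have the shape of the enclosure; the one meant has the colours described above.

How it is judged:
On the way, in this order (a step that is already met when the one before it is completed fails the run):
1. the enclosure rests squarely against the end stop, in the lane (x of bare_end in the frame of fixture between 0.166 and 0.173 m and y of bare_end in the frame of fixture between -0.012 and 0.012 m and angle between the x axis of enclosure and the x axis of fixture, either way round below 0.07 rad and z of enclosure in the frame of fixture below 0.014 m and linear speed of enclosure below 0.01 m/s), for 0.2 s.
2. the green start button is pressed down (value of joint start above 0.0045 m), for 0.02 s.
At the end, for the whole second after the job is handed in: the enclosure lies flat and at rest on the plate between the rails, its bare end within 4 mm of the stop face and within 12 mm of the lane's centre line, square to the lane within 4 degrees, and the green button has been pressed at least 4.5 mm down after that and let go (all of step 1 and value of joint start below 0.0015 m and angle between enclosure's own z axis and vertical below 0.05 rad); the robot touches nothing.
It fails at once if the enclosure touches a guide rail (contact force between enclosure and rail_left above 0.2 N or contact force between enclosure and rail_right above 0.2 N).
It fails at once if the enclosure is lifted more than 8 mm off the plate or tipped up by more than 8 degrees (z of enclosure in the frame of fixture above 0.018 m or angle between enclosure's own z axis and vertical above 0.14 rad).
It fails at once if the start button is pressed while the enclosure is not home (value of joint start above 0.003 m and not (x of bare_end in the frame of fixture between 0.166 and 0.173 m and y of bare_end in the frame of fixture between -0.012 and 0.012 m and angle between the x axis of enclosure and the x axis of fixture, either way round below 0.07 rad and z of enclosure in the frame of fixture below 0.014 m)).
It fails at once if the emergency stop is pressed (value of joint estop above 0.002 m).
It fails at once if a bystander (flanged steel spool, small bearing, hex key, big bearing) is moved more than 15 mm (distance of any of spool, bearing, hexkey, bearing_big from where it was at the start of the episode above 0.015 m).
It also fails if it takes over 72 s, if anything falls off the work surface, if the arm or the gripper's body presses on something with over 40 N, if the wrist force passes 120 N, or if a joint passes its speed limit or range.

## Robot

A 6-joint arm with a two-finger parallel gripper is mounted at the origin on the work surface. World frame = base frame: x ahead of the robot, y to its left, z up, the work surface at z = 0. Lengths are in m, angles in rad, forces in N, time in s.
With the tool pointing down it reaches from about 0.35 to 0.8 m from the base axis. Payload 7.3 kg.
Tool frame: the origin (TCP) lies midway between the tips of the shut fingers; the grasp point (between the pads) lies 19 mm behind it; z points along the fingers, y is the line along which they close (so a half turn about z gives the same grasp; the last joint's range is limited). The gripper opens to 85 mm and grips with 20 to 120 N. Pads are 22 mm wide; open, the fingers measure 114 mm over their backs; the gripper's body (76 mm by 85 mm) begins 54 mm behind the grasp point. The pads swing forward as they close: fully open they stand 13 mm farther back than shut.
Start: joints at [-1.421, 0.342, 1.524, -0, 1.275, -0.146], TCP at [0.153, -0.502, 0.231] pointing down, gripper open.
Joint ranges: [-2.53, 2.53], [-0.77, 2.02], [0.04, 2.7], [-1, 4.14], [0.28, 2.66], [-3.11, 3.11]. Speed limits (rad/s): [2.57, 2.57, 3.14, 3.14, 3.14, 3.14].

## Interface

Orientations are given as a unit quaternion [x, y, z, w].
In Python, from rig import * gives the robot as it stands.
- The arm moves only by the tool arm_command, never from a script. Its argument "rows" is a list of rows, each a list of 5 numbers: the shift along the tool's x, y, z in mm, then the turn about the tool's z in rad, then the opening, from 0 (shut) to 1 (fully open). A call has 1 to 5 rows; each row is the pose to reach, as a shift and turn from the pose commanded when the call began, along the tool's axes at that moment; what a row does not reach only later rows make up. A row lasts 1/12 s, in which the tool goes at most 41.7 mm and 7.16 degrees, less where a joint would pass 70% of its speed; a pose out of reach is approached as far as the arm can. A call with a gripper value outside its range is refused whole. The fingers move at their own pace and stop on an object; "force" is the grip in N (left out, the last holds). Time passes only in rows, so rows that repeat a pose let the fingers close. It gives the time, the measured TCP pose, the force, the opening and the grip force at its end, in the units of the state.
- observe(): the state, without advancing time (a new reading comes with each control period).
- grab_frame(name): name is "scene" or "side" or "wrist"; returns a dict with "pixels" (384x512x3 uint8, red, green, blue), "depth" (384x512 float32, m along the optical axis (not along the pixel's ray), 0 where there is no reading), "fx", "fy", "cx", "cy" (pixels), "eye" and "rotation" of the camera in the world. Camera axes: x right, y down, z forward; pixel columns grow to the right and rows downward; lengths in m; the calibration is good to about 2 mm. The wrist camera is an equidistant fisheye: a pixel r from the principal point sees the ray r / f radians off the axis. A picture is of the moment at which its call begins.
- sign_off(): hands the job in; it is judged then, once.
The state is a dict: "t": time; "joint_pos": joint angles; "qd": joint speeds; "joint_efforts": joint torques, N m; "eef_pos": TCP position; "tool_rot": TCP orientation; "contact_force": force on the tool from outside, world axes, zero at the start; "torque": the same for the moment, N m; "grip_width": opening from 0.0 (shut) to 1.0 (fully open); "gripper_force": force on a finger pad.
Only numpy, scipy, OpenCV 4.12 (cv2) and the standard library are available. Lean on these libraries where they do the work, as an engineer would, in place of code of your own. Each camera call takes 0.05 s, during which the arm holds its last target. There are 200 camera calls.

## Working session

There is one attempt and no reset: what is moved stays moved. The work goes in short steps, Python scripts to look and compute and a tool call to move; the robot and the scene stay as the last step left them, time stands still between calls to the robot, and variables do not carry over. Pictures are saved under pics/ and viewed, at most 10 in all, crops included, and the job is handed in when it is done.

Besides the shell and the picture viewer there is one more tool, called after "Request:" as a command line: name --pt "numbers of a row" for each row, then --argument value for the rest. arm_command: Moves the arm, as the interface text tells. Its arguments: {"type":"object","properties":{"rows":{"type":"array","items":{"type":"array","items":{"type":"number"}}},"force":{"type":"number"}},"required":["rows"]}

```bash
mkdir -p pics
python3 - <<'E'
from rig import *
import cv2,numpy as np,pickle
s=observe();print(s['t'],s['eef_pos'],s['tool_rot'],s['grip_width'],s['contact_force'])
for n in("scene","side"):
    f=grab_frame(n);pickle.dump(f,open(n+'.pkl','wb'));print(n,f['fx'],f['cx'],f['cy'],f['eye'],np.round(f['rotation'],3).tolist())
    cv2.imwrite(f'pics/{n}0.png',f['pixels'][:,:,::-1])
E
```

```text
0.0 [ 0.15302022 -0.50177214  0.23062837] [ 9.89080470e-01  1.47374374e-01  1.65797987e-05 -7.86353568e-04] 0.9985407100974119 [ 0.50383773 -0.00355     0.33051047]
scene 377.24917319794514 258.19409680630383 193.88723817010302 [1.00461818 0.29440827 0.80412858] [0.444, 0.821, -0.316, -0.168]
side 496.8327333309595 254.68249411819653 190.31041961614682 [-0.17900334 -1.04250624  0.8310533 ] [0.832, -0.269, 0.139, -0.466]
```

View pics/scene0.png

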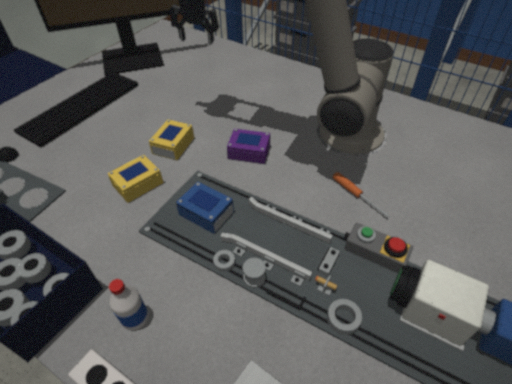

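View pics/side0.png

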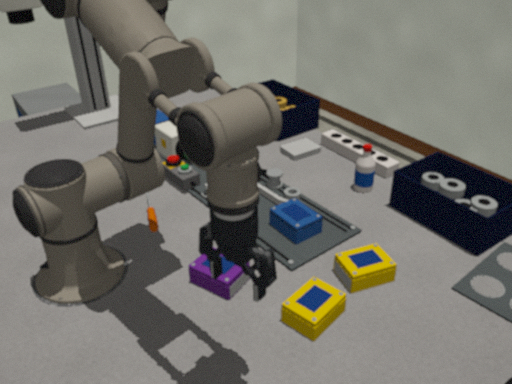

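```bash
cat > h.py <<'E'
import numpy as np,cv2,pickle
from scipy.spatial.transform import Rotation as R
def rot(f): 
    r=np.array(f['rotation']); return R.from_quat(r).as_matrix() if r.size==4 else r
def cloud(f):
    v,u=np.mgrid[:384,:512];d=f['depth']
    c=np.stack([(u-f['cx'])/f['fx']*d,(v-f['cy'])/f['fy']*d,d],-1)
    P=c@rot(f).T+f['eye'];P[d==0]=np.nan;return P
def ray(f,uv,z):
    uv=np.atleast_2d(uv).astype(float)
    c=np.c_[(uv[:,0]-f['cx'])/f['fx'],(uv[:,1]-f['cy'])/f['fy'],np.ones(len(uv))]@rot(f).T
    return (f['eye']+c*((z-f['eye'][2])/c[:,2])[:,None])[:,:2]
E
python3 - <<'E'
from h import *
f=pickle.load(open('scene.pkl','rb'));P=cloud(f);px=f['pixels'];hsv=cv2.cvtColor(px,cv2.COLOR_RGB2HSV)
cv2.imwrite('pics/crop1.png',cv2.resize(px[165:345,135:435,::-1],None,fx=2.6,fy=2.6,interpolation=cv2.INTER_CUBIC))
H,S,V=[hsv[...,i].astype(int) for i in range(3)]
def cc(m,box,name):
    k=np.zeros_like(m);k[box[1]:box[3],box[0]:box[2]]=m[box[1]:box[3],box[0]:box[2]]
    p=np.argwhere(k)[:,::-1];print(name,len(p),p.mean(0),np.nanmedian(P[k],0).round(4));return k
g=cc((H>45)&(H<85)&(S>90),(350,220,385,250),'green')
r=cc(((H<8)|(H>172))&(S>120),(380,230,415,262),'red')
b=cc((H>100)&(H<125)&(S>90)&(V>60),(170,170,240,235),'blue')
for n,uv in(('tl',(200,175)),('bl',(143,231))):print(n,ray(f,uv,.01),P[uv[1],uv[0]])
for n,box in(('L',(245,190,335,245)),('Rr',(215,225,315,280))):
    k=(V>150)&(S<60)&(P[...,2]>.028)&(P[...,2]<.042);k=cc(k,box,n)
    q=P[k][:,:2];m=np.median(q,0);_,_,vt=np.linalg.svd(q-m);t=(q-m)@vt[0];print(vt[0],m,t.min(),t.max())
print('z blue pct',np.nanpercentile(P[b][:,2],[5,25,50,75,95]))
E
```

```text
green 79 [366.72151899 231.64556962] [0.4214 0.2141 0.0773]
red 221 [396.16742081 244.88235294] [0.4186 0.2852 0.0772]
blue 1394 [202.51219512 203.88952654] [ 0.5572 -0.1788  0.0641]
tl [[ 0.44131324 -0.2878445 ]] [ 0.44503757 -0.2839949   0.01525043]
bl [[ 0.68256674 -0.28186212]] [ 0.68240296 -0.28215518  0.00959615]
L 227 [287.66079295 220.81497797] [0.4562 0.0251 0.0358]
[-0.18486036  0.9827648 ] [0.45621997 0.02511362] -0.12033175718735209 0.11223455021486005
Rr 297 [271.88888889 250.87878788] [0.5754 0.0487 0.0356]
[-0.19472668  0.98085754] [0.57544751 0.0487322 ] -0.13994956984616533 0.09641789284764729
z blue pct [0.02622383 0.06242976 0.06413066 0.06531075 0.06691424]
```

View pics/crop1.png

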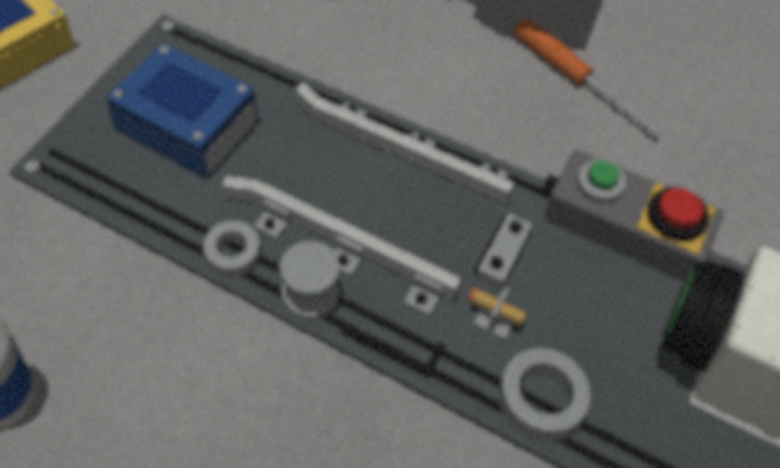

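```bash
cat > fx.py <<'E'
from h import *
from scipy.optimize import least_squares
E
python3 - <<'E'
from h import *
from scipy.optimize import least_squares
f=pickle.load(open('scene.pkl','rb'));P=cloud(f);px=f['pixels'];hsv=cv2.cvtColor(px,cv2.COLOR_RGB2HSV)
H,S,V=[hsv[...,i].astype(int) for i in range(3)]
c=lambda x,y:(x/2.6+135-.3,y/2.6+165-.3)
pts=[(c(603,172),.077,(239,88)),(c(681,207),.077,(311,88)),(c(163,14),.01,(-285,105)),(c(10,172),.01,(-285,-155)),
 (c(512,186),.035,(165,60)),(c(457,283),.035,(165,-60))]
W=[ray(f,p,z)[0] for p,z,_ in pts];L=[]
for n,box,yy in(('L',(262,200,332,240),60),('R',(245,235,310,277),-60)):
    k=np.zeros((384,512),bool);k[box[1]:box[3],box[0]:box[2]]=1
    k&=(V>135)&(S<60)
    n_,lab,st,_=cv2.connectedComponentsWithStats(k.astype(np.uint8));j=1+st[1:,4].argmax()
    q=ray(f,np.argwhere(lab==j)[:,::-1],.035)
    vx,vy,x0,y0=cv2.fitLine(q.astype(np.float32),cv2.DIST_HUBER,0,.003,.001).ravel()
    print(n,len(q),np.degrees(np.arctan2(vy,vx)),x0,y0)
    for t in(-.06,0,.06):L.append((np.array([x0+vx*t,y0+vy*t]),yy))
def inv(p,w): 
    a=p[2];d=np.array(w)-p[:2];return 1000*np.array([d[0]*np.cos(a)+d[1]*np.sin(a),-d[0]*np.sin(a)+d[1]*np.cos(a)])
def res(p): return np.concatenate([inv(p,w)-t[2] for w,t in zip(W,pts)]+[[inv(p,w)[1]-y] for w,y in L])
o=least_squares(res,[.5,0,1.6],loss='soft_l1',f_scale=2);print(o.x,np.degrees(o.x[2]));print(res(o.x).round(1))
fx=o.x;np.save('fix.npy',fx)
k=np.zeros((384,512),np.uint8);k[170:235,170:245]=((H>100)&(H<128)&(S>80)&(P[...,2]>.058))[170:235,170:245]
k=cv2.morphologyEx(k,cv2.MORPH_CLOSE,np.ones((7,7)))
ct=max(cv2.findContours(k,0,2)[0],key=cv2.contourArea)[:,0];q=ray(f,cv2.convexHull(ct)[:,0],.065)
r=cv2.minAreaRect((np.array([inv(fx,w) for w in q])).astype(np.float32));print('rect fixture',r)
# side view: blue at z .065
g=pickle.load(open('side.pkl','rb'));Q=cloud(g);h=cv2.cvtColor(g['pixels'],cv2.COLOR_RGB2HSV).astype(int)
k=np.zeros((384,512),np.uint8);k[190:250,260:330]=((h[...,0]>100)&(h[...,0]<128)&(h[...,1]>80)&(Q[...,2]>.058))[190:250,260:330]
k=cv2.morphologyEx(k,cv2.MORPH_CLOSE,np.ones((7,7)))
ct=max(cv2.findContours(k,0,2)[0],key=cv2.contourArea)[:,0];q=ray(g,cv2.convexHull(ct)[:,0],.065)
print('side rect',cv2.minAreaRect((np.array([inv(fx,w) for w in q])).astype(np.float32)))
# corners from crop
cr=np.array([inv(fx,ray(f,c(*p),.065)[0]) for p in((165,47),(256,87),(203,140),(110,93))]);print(cr.round(1))
E
```

```text
L 261 -86.83948 0.45469546 0.0449566
R 283 -86.920555 0.57426316 0.060467042
[ 0.51856445 -0.01943778  1.62498067] 93.10453413129983
[-1.6 -0.7 -0.8 -3.   2.  -0.3  3.7 -0.  -0.1  2.  -1.3  0.2  0.3  0.3
  0.2  0.   0.1  0.1]
rect fixture ((-160.26150512695312, -19.563995361328125), (93.25459289550781, 120.4687271118164), 88.18521118164062)
side rect ((-170.2374267578125, -11.492050170898438), (96.66651916503906, 126.01065826416016), 87.60812377929688)
[[-212.4   23.9]
 [-100.1   24.5]
 [-107.5  -57.7]
 [-222.3  -55. ]]
```

Run:
```python
from h import *
f=pickle.load(open('scene.pkl','rb'));g=pickle.load(open('side.pkl','rb'))
z=lambda p:cv2.resize(p[:,:,::-1],None,fx=5,fy=5,interpolation=cv2.INTER_CUBIC)
cv2.imwrite('pics/z1.png',np.hstack([z(f['pixels'][175:241,168:246]),z(g['pixels'][190:256,258:336])]))
```

```text
(no output)
```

View pics/z1.png

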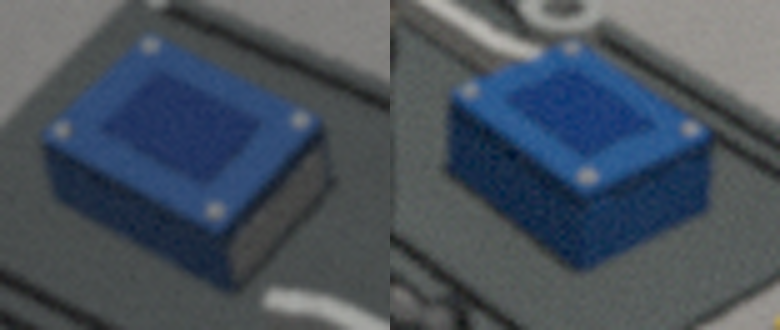

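```bash
cat >> h.py <<'E'
def inv(p,w):
    a=p[2];d=np.atleast_2d(w)-p[:2];return 1000*np.c_[d[:,0]*np.cos(a)+d[:,1]*np.sin(a),-d[:,0]*np.sin(a)+d[:,1]*np.cos(a)]
def screws(f,guess):
    w=255-cv2.cvtColor(f['pixels'],cv2.COLOR_RGB2HSV)[...,1].astype(float);out=[]
    for u,v in guess:
        for _ in range(4):
            U,Vv=np.meshgrid(np.arange(round(u)-3,round(u)+4),np.arange(round(v)-3,round(v)+4))
            k=w[Vv,U];k=np.clip(k-np.percentile(k,65),0,None)*(np.hypot(U-u,Vv-v)<3);u,v=(k*U).sum()/k.sum(),(k*Vv).sum()/k.sum()
        out.append((u,v))
    return np.array(out)
E
python3 - <<'E'
from h import *
fx=np.load('fix.npy')
for n,o,pp in(('scene',(168,175),((150,45),(300,120),(214,210),(62,130))),('side',(258,190),((79,177-130),(300,129),(198,177),(181,47)))):
    f=pickle.load(open(n+'.pkl','rb'))
    if n=='side':pp=((79,90),(198,177),(300,129),(181,47))
    s=screws(f,[(o[0]+x/5-.4,o[1]+y/5-.4) for x,y in pp]);print(n,s.round(1).tolist())
    q=inv(fx,ray(f,s,.065));print(q.round(1).tolist(),q.mean(0).round(1));print(cv2.minAreaRect(q.astype(np.float32)))
    e=np.roll(q,-1,0)-q;print(np.hypot(*e.T).round(1),np.degrees(np.arctan2(e[:,1],e[:,0])).round(1))
g=pickle.load(open('side.pkl','rb'))
# side: check plate landmarks visible: project fixture points
def proj(f,p): 
    c=(np.array(p)-f['eye'])@rot(f);return (c[:2]/c[2]*[f['fx'],f['fy']]+[f['cx'],f['cy']]).round(1)
a=fx[2]
for p in((-285,105,10),(-285,-155,10),(239,88,77),(-80,-71,35)):
    w=[fx[0]+(p[0]*np.cos(a)-p[1]*np.sin(a))/1e3,fx[1]+(p[0]*np.sin(a)+p[1]*np.cos(a))/1e3,p[2]/1e3];print(p,proj(g,w))
cv2.imwrite('pics/z2.png',cv2.resize(g['pixels'][140:270,160:365,::-1],None,fx=3.8,fy=3.8,interpolation=cv2.INTER_CUBIC))
E
```

```text
scene [[195.7, 179.9], [228.9, 196.7], [210.5, 216.8], [180.0, 200.5]]
[[-224.8, 29.3], [-112.6, 23.4], [-115.6, -55.9], [-215.3, -51.2]] [-167.1  -13.6]
((-170.1813201904297, -13.301162719726562), (80.00170135498047, 113.08375549316406), 87.33484649658203)
[112.4  79.3  99.8  81.1] [ -3.  -92.2 177.3  96.7]
side [[270.1, 203.5], [297.0, 224.8], [319.9, 211.7], [292.0, 195.0]]
[[-89.2, 9.0], [-212.5, 20.1], [-207.3, -68.7], [-95.4, -67.4]] [-151.1  -26.8]
((-154.3669891357422, -28.82895278930664), (88.10301971435547, 123.80474853515625), 85.3680648803711)
[123.8  89.  111.9  76.7] [174.9 -86.6   0.7  85.4]
(-285, 105, 10) [290.9 268.7]
(-285, -155, 10) [361.1 229. ]
(239, 88, 77) [184.1 165.3]
(-80, -71, 35) [289.1 201.1]
```

View pics/z2.png

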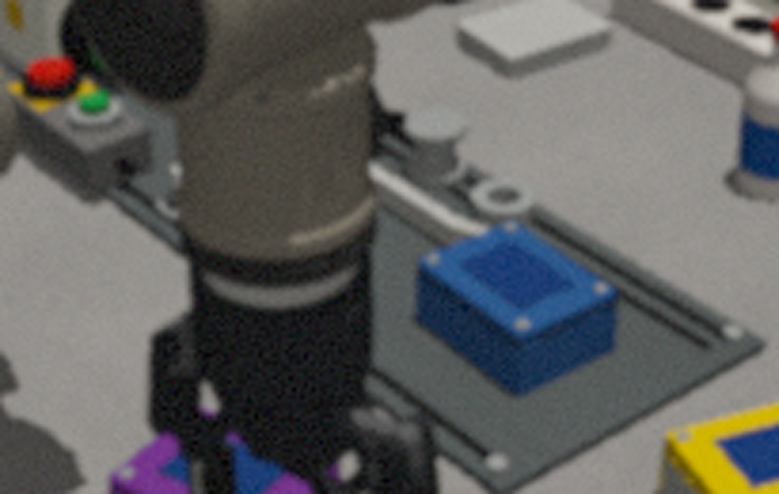

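Run:
```python
from h import *
fx=np.load('fix.npy')
A=[('scene',5,(168,175),((150,45),(300,120),(214,210),(62,130))),('side',5,(258,190),((198,177),(79,90),(181,47),(299,129))),('side',3.8,(160,140),((522,323),(432,259),(511,227),(600,288)))]
for n,k,o,pp in A:
    f=pickle.load(open(n+'.pkl','rb'));s=(np.array(pp)+.5)/k-.5+o
    q=inv(fx,ray(f,s,.0655));e=np.roll(q,-1,0)-q
    print(n,q.round(1).tolist(),q.mean(0).round(1),np.hypot(*e.T).round(1),(np.degrees(np.arctan2(e[:,1],e[:,0]))-[0,-90,180,90]).round(1))
```

```text
scene [[-211.6, 20.3], [-111.6, 15.7], [-115.9, -55.9], [-214.9, -51.8]] [-163.5  -17.9] [100.1  71.7  99.1  72.2] [-2.7 -3.5 -2.4 -2.7]
side [[-213.9, 20.7], [-111.4, 15.7], [-115.1, -56.7], [-216.2, -50.6]] [-164.1  -17.7] [102.6  72.5 101.3  71.4] [-2.8 -2.9 -3.5 -1.8]
side [[-212.3, 20.0], [-111.9, 16.5], [-117.0, -56.1], [-216.4, -50.8]] [-164.4  -17.6] [100.5  72.8  99.5  70.9] [-2.  -4.  -3.  -3.3]
```

```bash
cat >> h.py <<'E'
def go(x,y,z,ang):
    """shift (tool mm), turn for TCP to fixture (x,y mm), height z mm, tool x at fixture angle ang (deg)"""
    from rig import observe
    s=observe();p=np.load('fix.npy');a=p[2];M=R.from_quat(s['tool_rot']).as_matrix()
    w=np.array([p[0]+(x*np.cos(a)-y*np.sin(a))/1e3,p[1]+(x*np.sin(a)+y*np.cos(a))/1e3,z/1e3])
    d=(w-s['eef_pos'])*1e3@M
    cur=np.arctan2(M[1,0],M[0,0]);t=-(np.radians(ang)+a-cur);t=(t+np.pi)%(2*np.pi)-np.pi
    f=inv(p,s['eef_pos'][:2])[0]
    print('t',round(s['t'],2),'fixture',f.round(1),'z',round(s['eef_pos'][2]*1e3,1),'ang',round(np.degrees(cur-a),2),'F',np.round(s['contact_force'],1),'g',round(s['grip_width'],2));print('  shift',d.round(1),'turn',round(t,4))
E
python3 - <<'E'
from h import *
f=pickle.load(open('scene.pkl','rb'));fx=np.load('fix.npy')
for n,p,z in(('bearing',(231,243),.028),('spool',(310,262),.058)):print(n,inv(fx,ray(f,(p[0]/2.6+134.7,p[1]/2.6+164.7),z)))
go(-168,-100,120,-90)
go(-168,-100,26,-90)
E
```

```text
bearing [[ -35.58677629 -122.09604609]]
spool [[  47.4885644  -118.37363596]]
t 0.1 fixture [-461.9  391.1] z 230.7 ang -76.16 F [0.3 0.3 0.3] g 1.0
  shift [ 547.2 -167.7  111.1] turn 0.2416
t 0.1 fixture [-461.9  391.1] z 230.7 ang -76.16 F [0.3 0.3 0.3] g 1.0
  shift [ 547.1 -167.6  205.1] turn 0.2416
```

Request:
arm_command --pt "36 -11 4 0 0.55" --pt "73 -22 8 0 0.55" --pt "110 -33 12 0 0.55" --pt "146 -45 16 0 0.55" --pt "182 -56 20 0 0.55"

```text
t: 0.52
eef_pos: [0.3119, -0.3941, 0.2109]
tool_rot: [0.989, 0.147, -0.0, -0.0]
contact_force: [-0.3, -0.5, -0.6]
grip_width: 0.548
gripper_force: 0.0
```

Request:
arm_command --pt "36 -11 4 0 0.55" --pt "73 -22 8 0 0.55" --pt "110 -33 12 0 0.55" --pt "146 -45 16 0 0.55" --pt "182 -56 20 0 0.55"

```text
t: 0.93
eef_pos: [0.4698, -0.2873, 0.1908]
tool_rot: [0.989, 0.147, -0.0, -0.0]
contact_force: [0.4, -0.6, 0.4]
grip_width: 0.548
gripper_force: 0.0
```

Request:
arm_command --pt "36 -11 4 0.05 0.55" --pt "73 -22 8 0.1 0.55" --pt "110 -33 12 0.15 0.55" --pt "146 -45 16 0.2 0.55" --pt "183 -56 20 0.2416 0.55"

```text
t: 1.35
eef_pos: [0.6284, -0.1805, 0.1705]
tool_rot: [1.0, 0.026, -0.001, -0.0]
contact_force: [0.9, -1.4, -0.5]
grip_width: 0.55
gripper_force: 0.0
```

Request:
arm_command --pt "0 0 10 0 0.55" --pt "0 0 10 0 0.55"

```text
t: 1.52
eef_pos: [0.6273, -0.1799, 0.1581]
tool_rot: [1.0, 0.029, -0.002, -0.001]
contact_force: [-0.7, 0.2, -0.3]
grip_width: 0.549
gripper_force: 0.0
```

```bash
python3 -c "
from h import *
go(-168,-102,28,-90)"
```

```text
t 1.52 fixture [-166.1  -99.9] z 158.1 ang -89.8 F [-0.7  0.2 -0.3] g 0.55
  shift [  2.7   2.2 130.1] turn 0.0035
```

Request:
arm_command --pt "2.7 2.2 30 0.0035 0.55" --pt "2.7 2.2 65 0.0035 0.55" --pt "2.7 2.2 100 0.0035 0.55" --pt "2.7 2.2 125 0.0035 0.55" --pt "2.7 2.2 137 0.0035 0.55"

```text
t: 1.93
eef_pos: [0.6269, -0.1843, 0.0204]
tool_rot: [1.0, 0.025, -0.003, -0.001]
contact_force: [-0.8, 0.7, -1.0]
grip_width: 0.551
gripper_force: 0.0
```

Request:
arm_command --pt "0 0 0 0 0.55" --pt "-8 0 0 0 0.55" --pt "-15 0 0 0 0.55" --pt "-20 0 0 0 0.55" --pt "-24 0 0 0 0.55"

```text
t: 2.35
eef_pos: [0.6062, -0.186, 0.026]
tool_rot: [1.0, 0.025, 0.001, 0.001]
contact_force: [0.2, -0.3, -0.8]
grip_width: 0.549
gripper_force: 0.0
```

Run:
```python
from h import *
from rig import *
go(-168,-57,22,-90)
z=[]
for n,b in(('scene',(168,175)),('side',(258,190))):
    f=grab_frame(n);pickle.dump(f,open(n+'1.pkl','wb'));z.append(cv2.resize(f['pixels'][b[1]:b[1]+66,b[0]:b[0]+78,::-1],None,fx=5,fy=5,interpolation=cv2.INTER_CUBIC))
cv2.imwrite('pics/z3.png',np.hstack(z))
```

```text
t 2.35 fixture [-171.   -78.5] z 26.0 ang -90.22 F [ 0.2 -0.3 -0.8] g 0.55
  shift [-21.5  -2.9   4. ] turn -0.0039
```

View pics/z3.png

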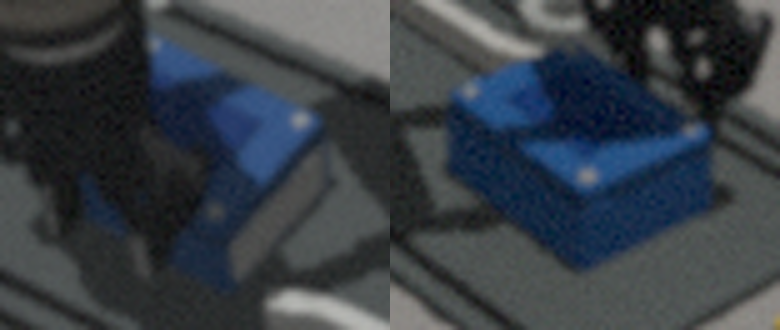

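Request:
arm_command --pt "-3 0 0 0 0.55" --pt "-6 0 1 0 0.55" --pt "-9 0 2 0 0.55" --pt "-11.5 0 3 0 0.55" --pt "-14 0 3 0 0.55"

```text
t: 2.87
eef_pos: [0.5922, -0.1861, 0.0212]
tool_rot: [1.0, 0.026, 0.0, 0.0]
contact_force: [3.1, 0.8, 1.9]
grip_width: 0.55
gripper_force: 0.3
```

Request:
arm_command --pt "-2 0 0 0 0.55" --pt "-4 0 0 0 0.55" --pt "-5 0 0 0 0.55" --pt "-6 0 0 0 0.55" --pt "-6 0 0 0 0.55"

```text
t: 3.28
eef_pos: [0.5858, -0.1864, 0.0212]
tool_rot: [1.0, 0.025, -0.0, -0.0]
contact_force: [1.3, 0.3, 0.6]
grip_width: 0.549
gripper_force: 0.2
```

Run:
```python
from h import *
from rig import *
go(-168,-57,22,-90)
z=[]
for n,b in(('scene',(168,175)),('side',(258,190))):
    f=grab_frame(n);pickle.dump(f,open(n+'1.pkl','wb'));z.append(cv2.resize(f['pixels'][b[1]:b[1]+66,b[0]:b[0]+78,::-1],None,fx=5,fy=5,interpolation=cv2.INTER_CUBIC))
cv2.imwrite('pics/z4.png',np.hstack(z))
```

```text
t 3.28 fixture [-170.3  -58.1] z 21.2 ang -90.2 F [1.3 0.3 0.6] g 0.55
  shift [-1.1 -2.3 -0.8] turn -0.0035
```

View pics/z4.png

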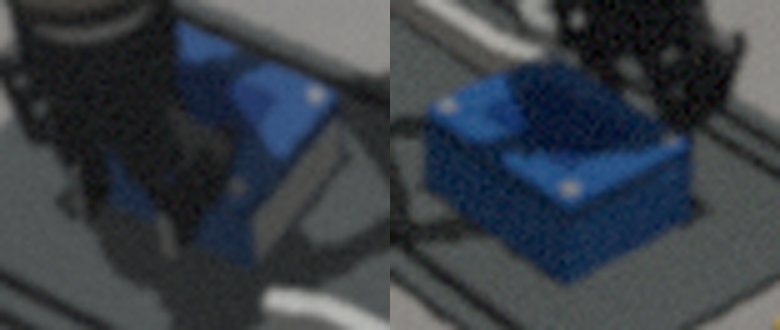

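Run:
```python
from h import *
fx=np.load('fix.npy')
for n,o,pp in (('scene',(168,175),((315,95),(237,186))),('side',(258,190),((57,106),(179,188),(281,140)))):
    f=pickle.load(open(n+'1.pkl','rb'));s=(np.array(pp)+.5)/5-.5+o
    q=inv(fx,ray(f,s,.0655));print(n,q.round(1).tolist(),[np.degrees(np.arctan2(*(b-a)[::-1])).round(1) for a,b in zip(q,q[1:])])
```

```text
scene [[-114.4, 34.3], [-114.8, -37.4]] [np.float64(-90.3)]
side [[-115.6, 35.1], [-214.8, 34.9], [-217.4, -36.0]] [np.float64(-179.9), np.float64(-92.1)]
```

Request:
arm_command --pt "-0.5 0 0 -0.003 0.55" --pt "-1 0 0 -0.003 0.55" --pt "-1 0 0 -0.003 0.55"

```text
t: 3.63
eef_pos: [0.5851, -0.1863, 0.0211]
tool_rot: [1.0, 0.027, -0.0, -0.0]
contact_force: [2.7, -0.7, 0.7]
grip_width: 0.553
gripper_force: 0.2
```

Request:
arm_command --pt "3 0 0 0 0.55" --pt "12 0 0 0 0.55" --pt "30 0 -10 0 0.55" --pt "40 0 -45 0 0.55" --pt "40 0 -80 0 0.55"

```text
t: 4.05
eef_pos: [0.6252, -0.1835, 0.1001]
tool_rot: [1.0, 0.027, -0.002, -0.001]
contact_force: [0.2, 0.1, 0.9]
grip_width: 0.55
gripper_force: 0.0
```

Run:
```python
from h import *
from rig import *
print(observe()['joint_pos'])
go(-270,-1,120,0);go(-270,-1,120,180)
```

```text
[-4.02999616e-01  6.90163908e-01  1.30795629e+00 -1.74948273e-04
  1.14799154e+00  1.11356219e+00]
t 4.05 fixture [-169.6  -97.6] z 100.1 ang -89.99 F [0.2 0.1 0.9] g 0.55
  shift [-96.6 100.3 -19.7] turn -1.5707
t 4.05 fixture [-169.6  -97.6] z 100.1 ang -89.99 F [0.2 0.1 0.9] g 0.55
  shift [-96.6 100.3 -19.7] turn 1.5709
```

Request:
arm_command --pt "-20 20 -20 -0.12 0.55" --pt "-40 40 -20 -0.24 0.55" --pt "-60 60 -20 -0.36 0.55" --pt "-80 80 -20 -0.48 0.55" --pt "-96.6 100.3 -20 -0.6 0.55"

```text
t: 4.47
eef_pos: [0.5323, -0.2901, 0.1212]
tool_rot: [0.946, 0.324, -0.001, -0.001]
contact_force: [-0.2, 0.6, 0.4]
grip_width: 0.55
gripper_force: 0.0
```

Request:
arm_command --pt "0 0 0 -0.12 0.55" --pt "0 0 0 -0.24 0.55" --pt "0 0 0 -0.36 0.55" --pt "0 0 0 -0.48 0.55" --pt "0 0 0 -0.6 0.55"

```text
t: 4.88
eef_pos: [0.5335, -0.2895, 0.121]
tool_rot: [0.808, 0.589, -0.0, -0.001]
contact_force: [-0.2, -0.2, 0.3]
grip_width: 0.55
gripper_force: 0.0
```

Request:
arm_command --pt "0 0 0 -0.12 0.55" --pt "0 0 0 -0.24 0.55" --pt "0 0 0 -0.36 0.55" --pt "0 0 0 -0.3707 0.55" --pt "0 0 0 -0.3707 0.55"

```text
t: 5.3
eef_pos: [0.5338, -0.2894, 0.1211]
tool_rot: [0.689, 0.725, -0.0, -0.001]
contact_force: [-0.3, -0.5, 0.4]
grip_width: 0.547
gripper_force: 0.0
```

Run:
```python
from h import *
from rig import *
go(-268,-0.5,20,0)
z=[]
for n,b in(('scene',(168,175)),('side',(258,190))):
    f=grab_frame(n);pickle.dump(f,open(n+'1.pkl','wb'));z.append(cv2.resize(f['pixels'][b[1]:b[1]+66,b[0]:b[0]+78,::-1],None,fx=5,fy=5,interpolation=cv2.INTER_CUBIC))
cv2.imwrite('pics/z5.png',np.hstack(z))
```

```text
t 5.3 fixture [-270.4   -0.6] z 121.1 ang -0.19 F [-0.3 -0.5  0.4] g 0.55
  shift [  2.4   0.  101.1] turn -0.0033
```

View pics/z5.png

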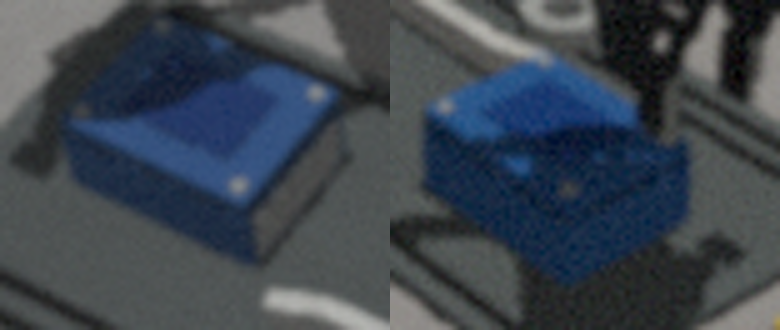

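Run:
```python
from h import *
fx=np.load('fix.npy')
for n,o,pp in (('scene',(168,175),((162,26),(316,93),(239,184),(81,110))),('side',(258,190),((179,189),(56,106),(154,59)))):
    f=pickle.load(open(n+'1.pkl','rb'));s=(np.array(pp)+.5)/5-.5+o
    q=inv(fx,ray(f,s,.0655));print(n,q.round(1).tolist(),[np.degrees(np.arctan2(*(b-a)[::-1])).round(1) for a,b in zip(q,q[1:])])
```

```text
scene [[-214.4, 35.2], [-114.7, 35.8], [-114.6, -35.8], [-214.9, -35.8]] [np.float64(0.3), np.float64(-90.0), np.float64(-180.0)]
side [[-215.4, 35.5], [-115.3, 35.5], [-114.5, -36.8]] [np.float64(0.0), np.float64(-89.4)]
```

Request:
arm_command --pt "2 0 30 -0.003 0.55" --pt "2 0 65 -0.003 0.55" --pt "2 0 90 -0.003 0.55" --pt "2 0 100 -0.003 0.55" --pt "2 0 100 -0.003 0.55"

```text
t: 5.82
eef_pos: [0.5325, -0.2866, 0.0188]
tool_rot: [0.687, 0.726, -0.0, -0.003]
contact_force: [-0.7, 1.2, -0.3]
grip_width: 0.556
gripper_force: 0.0
```

Request:
arm_command --pt "8 0 0 0 0.55" --pt "16 0 0 0 0.55" --pt "22 0 0 0 0.55" --pt "26 0 0 0 0.55" --pt "29 0 0 0 0.55"

```text
t: 6.23
eef_pos: [0.5329, -0.258, 0.0225]
tool_rot: [0.687, 0.727, 0.0, 0.001]
contact_force: [-1.0, -0.8, 0.3]
grip_width: 0.555
gripper_force: 0.0
```

```bash
python3 -c "
from h import *
go(-120,0,20,0)"
```

```text
t 6.23 fixture [-239.    -1.4] z 22.5 ang 0.18 F [-1.  -0.8  0.3] g 0.56
  shift [119.   -1.    2.4] turn 0.0031
```

Request:
arm_command --pt "3 0 0 0.003 0.55" --pt "7 0 0 0.003 0.55" --pt "12 0 0 0.003 0.55" --pt "17 0 0 0.003 0.55" --pt "22 0 0 0.003 0.55"

```text
t: 6.65
eef_pos: [0.5312, -0.2366, 0.0215]
tool_rot: [0.688, 0.726, 0.0, 0.0]
contact_force: [-0.2, -2.6, 2.0]
grip_width: 0.552
gripper_force: 0.5
```

Request:
arm_command --pt "5 0 0 0 0.55" --pt "10 0 0 0 0.55" --pt "15 0 0 0 0.55" --pt "20 0 0 0 0.55" --pt "25 0 0 0 0.55"

```text
t: 7.07
eef_pos: [0.5297, -0.2112, 0.0213]
tool_rot: [0.688, 0.726, -0.0, 0.0]
contact_force: [0.6, -3.5, 2.5]
grip_width: 0.548
gripper_force: 0.5
```

Request:
arm_command --pt "5 0 0 0 0.55" --pt "10 0 0 0 0.55" --pt "15 0 0 0 0.55" --pt "18 0 0 0 0.55" --pt "20 0 0 0 0.55"

```text
t: 7.48
eef_pos: [0.5286, -0.1911, 0.0212]
tool_rot: [0.688, 0.726, -0.0, -0.0]
contact_force: [-0.2, -3.3, 0.7]
grip_width: 0.552
gripper_force: 0.5
```

Run:
```python
from h import *
from rig import *
go(-50,0,20,0)
z=[]
for n,b in(('scene',(190,175)),('side',(240,175))):
    f=grab_frame(n);pickle.dump(f,open(n+'1.pkl','wb'));z.append(cv2.resize(f['pixels'][b[1]:b[1]+75,b[0]:b[0]+78,::-1],None,fx=5,fy=5,interpolation=cv2.INTER_CUBIC))
cv2.imwrite('pics/z6.png',np.hstack(z))
```

```text
t 7.48 fixture [-172.    -0.7] z 21.2 ang -0.01 F [-0.2 -3.3  0.7] g 0.55
  shift [122.   -0.7   1.2] turn -0.0002
```

View pics/z6.png

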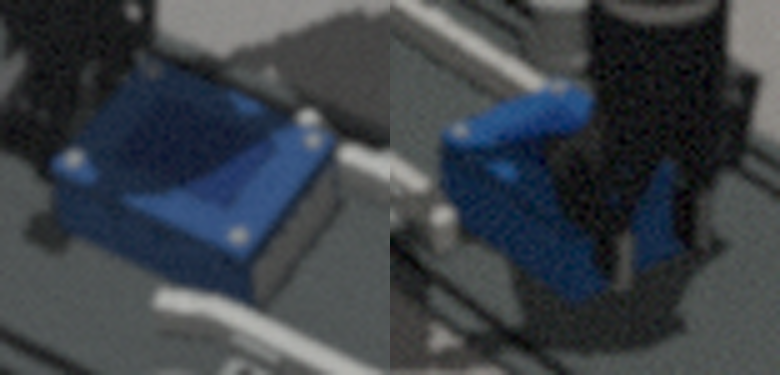

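```bash
cat >> h.py <<'E'
def proj(f,p):
    c=(np.atleast_2d(p)-f['eye'])@rot(f);return c[:,:2]/c[:,2:]*[f['fx'],f['fy']]+[f['cx'],f['cy']]
def encl(f,cx,cy):
    "screws near prediction for enclosure centre (cx,cy), yaw 0: subpixel centroid of white-top-hat of V"
    fx=np.load('fix.npy');a=fx[2];M=np.array([[np.cos(a),-np.sin(a)],[np.sin(a),np.cos(a)]])
    im=f['pixels'][...,0].astype(np.float32);th=cv2.GaussianBlur(im,(0,0),.8)-cv2.GaussianBlur(im,(0,0),3)
    for dx,dy in((-50,36),(50,36),(50,-36),(-50,-36)):
        w=M@[(cx+dx)/1e3,(cy+dy)/1e3]+fx[:2];u,v=proj(f,[*w,.0655])[0]
        U,V=np.meshgrid(np.arange(int(u)-3,int(u)+5),np.arange(int(v)-3,int(v)+5));k=th[V,U]
        j=k.argmax();u,v=U.flat[j],V.flat[j];U,V=np.meshgrid(np.arange(u-1,u+2),np.arange(v-1,v+2));k=np.clip(th[V,U],0,None)
        q=inv(fx,ray(f,((k*U).sum()/k.sum(),(k*V).sum()/k.sum()),.0655))[0]
        print((q-[dx,dy]).round(1).tolist(),round(float(k.max()),0),end=' ')
    print()
E
python3 - <<'E'
from h import *
fx=np.load('fix.npy')
for n,o,pp in (('scene',(190,175),((150,68),(313,139),(238,236),(74,157))),('side',(240,175),((70,130),(165,87)))):
    f=pickle.load(open(n+'1.pkl','rb'));s=(np.array(pp)+.5)/5-.5+o
    q=inv(fx,ray(f,s,.0655));print(n,q.round(1).tolist(),[np.degrees(np.arctan2(*(b-a)[::-1])).round(1) for a,b in zip(q,q[1:])])
    encl(f,-101,-.7)
E
```

```text
scene [[-150.4, 35.9], [-49.3, 36.5], [-49.1, -36.3], [-149.2, -35.1]] [np.float64(0.3), np.float64(-89.8), np.float64(179.3)]
[-98.2, -1.7] 18.0 [-108.4, 9.8] 62.0 [-99.2, -0.8] 50.0 [-99.8, 0.2] 56.0 
side [[-48.3, 35.7], [-47.8, -34.9]] [np.float64(-89.6)]
[-99.6, -14.4] 4.0 [-100.0, -0.1] 36.0 [-88.4, 4.3] 49.0 [-99.1, 2.5] 9.0
```

Request:
arm_command --pt "4 0 0 0 0.55" --pt "10 0 0 0 0.55" --pt "17 0 0 0 0.55" --pt "24 0 0 0 0.55" --pt "30 0 0 0 0.55"

```text
t: 8.0
eef_pos: [0.5267, -0.1607, 0.0211]
tool_rot: [0.688, 0.726, -0.0, -0.0]
contact_force: [-0.2, -1.8, -0.8]
grip_width: 0.55
gripper_force: 0.3
```

Request:
arm_command --pt "7 0 0 0 0.55" --pt "14 0 0 0 0.55" --pt "21 0 0 0 0.55" --pt "27 0 0 0 0.55" --pt "30 0 0 0 0.55"

```text
t: 8.42
eef_pos: [0.5253, -0.1308, 0.0213]
tool_rot: [0.688, 0.726, -0.0, -0.0]
contact_force: [0.3, -1.6, -0.2]
grip_width: 0.554
gripper_force: 0.3
```

Run:
```python
from h import *
from rig import *
go(37,0,20,0)
for n in('scene','side'):
    f=grab_frame(n);encl(f,-39.5,0)
```

```text
t 8.42 fixture [-111.6   -0.7] z 21.3 ang 0.0 F [ 0.3 -1.6 -0.2] g 0.55
  shift [148.6  -0.7   1.3] turn 0.0
[-38.8, -0.7] 17.0 [-38.2, -0.5] 39.0 [-38.8, -1.1] 49.0 [-39.1, 0.9] 55.0 
[-40.9, -7.7] 4.0 [-38.3, -0.6] 33.0 [-28.2, 4.4] 52.0 [-37.3, 3.2] 10.0
```

Request:
arm_command --pt "4 0 0 0 0.55" --pt "10 0 0 0 0.55" --pt "17 0 0 0 0.55" --pt "24 0 0 0 0.55" --pt "30 0 0 0 0.55"

```text
t: 8.93
eef_pos: [0.5238, -0.1012, 0.0214]
tool_rot: [0.688, 0.726, 0.0, 0.0]
contact_force: [-0.3, -2.2, 0.5]
grip_width: 0.551
gripper_force: 0.4
```

Request:
arm_command --pt "7 0 0 0 0.55" --pt "14 0 0 0 0.55" --pt "21 0 0 0 0.55" --pt "27 0 0 0 0.55" --pt "30 0 0 0 0.55"

```text
t: 9.35
eef_pos: [0.5222, -0.0709, 0.0213]
tool_rot: [0.688, 0.726, -0.0, 0.0]
contact_force: [0.3, -2.9, 2.1]
grip_width: 0.551
gripper_force: 0.5
```

Run:
```python
from h import *
from rig import *
go(37,0,20,0)
for n in('scene','side'):
    f=grab_frame(n);encl(f,21,0)
```

```text
t 9.35 fixture [-51.6  -0.8] z 21.3 ang 0.01 F [ 0.3 -2.9  2.1] g 0.55
  shift [88.6 -0.8  1.3] turn 0.0001
[21.6, -1.1] 17.0 [20.9, 0.1] 42.0 [20.9, -0.4] 50.0 [20.8, -0.3] 55.0 
[25.2, -6.5] 3.0 [21.3, -0.5] 33.0 [34.5, 5.5] 55.0 [25.1, 3.2] 8.0
```

Centred and square. Continuing to about 8 mm short.

Request:
arm_command --pt "4 0 0 0 0.55" --pt "10 0 0 0 0.55" --pt "17 0 0 0 0.55" --pt "24 0 0 0 0.55" --pt "30 0 0 0 0.55"

```text
t: 9.87
eef_pos: [0.5204, -0.0411, 0.0212]
tool_rot: [0.688, 0.726, -0.0, -0.0]
contact_force: [0.2, -2.0, -0.4]
grip_width: 0.55
gripper_force: 0.2
```

Request:
arm_command --pt "7 0 0 0 0.55" --pt "14 0 0 0 0.55" --pt "21 0 0 0 0.55" --pt "27 0 0 0 0.55" --pt "30 0 0 0 0.55"

```text
t: 10.28
eef_pos: [0.5188, -0.011, 0.0212]
tool_rot: [0.688, 0.726, -0.0, -0.0]
contact_force: [-0.4, -2.5, -1.0]
grip_width: 0.552
gripper_force: 0.2
```

Request:
arm_command --pt "4 0 0 0 0.55" --pt "8 0 0 0 0.55" --pt "12 0 0 0 0.55" --pt "15 0 0 0 0.55" --pt "17 0 0 0 0.55"

```text
t: 10.7
eef_pos: [0.5181, 0.0053, 0.0213]
tool_rot: [0.688, 0.726, -0.0, 0.0]
contact_force: [0.1, -1.9, 0.1]
grip_width: 0.551
gripper_force: 0.2
```

Run:
```python
from h import *
from rig import *
go(37,0,20,0)
for n in('scene','side'):
    f=grab_frame(n);encl(f,99,0)
```

```text
t 10.7 fixture [24.7 -0.9] z 21.3 ang -0.03 F [ 0.1 -1.9  0.1] g 0.55
  shift [12.3 -0.9  1.3] turn -0.0005
[97.6, -2.2] 19.0 [97.0, -1.2] 36.0 [98.2, -0.4] 50.0 [98.6, -0.0] 55.0 
[83.9, 7.1] 3.0 [97.8, -1.9] 30.0 [106.9, 1.8] 30.0 [103.5, 5.3] 11.0
```

Request:
arm_command --pt "1.5 0 0 0 0.55" --pt "3.5 0 0 0 0.55" --pt "5.5 0 0 0 0.55" --pt "7.5 0 0 0 0.55" --pt "9 0 0 0 0.55"

```text
t: 11.22
eef_pos: [0.5177, 0.0141, 0.0213]
tool_rot: [0.688, 0.726, 0.0, 0.0]
contact_force: [-0.1, -2.6, 0.4]
grip_width: 0.551
gripper_force: 0.3
```

Request:
arm_command --pt "0.7 0 0 0 0.55" --pt "1.4 0 0 0 0.55" --pt "2 0 0 0 0.55"

```text
t: 11.47
eef_pos: [0.5176, 0.016, 0.0213]
tool_rot: [0.688, 0.726, -0.0, 0.0]
contact_force: [0.6, -2.2, 0.2]
grip_width: 0.553
gripper_force: 0.4
```

Request:
arm_command --pt "0.5 0 0 0 0.55" --pt "1 0 0 0 0.55"

```text
t: 11.63
eef_pos: [0.5175, 0.0169, 0.0213]
tool_rot: [0.688, 0.726, -0.0, 0.0]
contact_force: [-0.0, -2.2, 0.6]
grip_width: 0.554
gripper_force: 0.4
```

Not in contact with the stop yet; keep creeping.

Request:
arm_command --pt "0.5 0 0 0 0.55" --pt "1 0 0 0 0.55"

```text
t: 11.8
eef_pos: [0.5175, 0.0171, 0.0214]
tool_rot: [0.688, 0.726, -0.0, 0.001]
contact_force: [-1.2, -10.3, 0.7]
grip_width: 0.549
gripper_force: 2.3
```

Request:
arm_command --pt "0.5 0 0 0 0.55" --pt "1 0 0 0 0.55"

```text
t: 11.97
eef_pos: [0.5175, 0.0171, 0.0214]
tool_rot: [0.688, 0.726, -0.001, 0.001]
contact_force: [-0.6, -15.3, 1.2]
grip_width: 0.553
gripper_force: 4.3
```

Run:
```python
from h import *
from rig import *
go(39,0,20,0)
for n in('scene','side'):
    f=grab_frame(n);encl(f,110,0)
```

```text
t 11.97 fixture [36.6 -0.9] z 21.4 ang 0.01 F [ -0.6 -15.3   1.2] g 0.55
  shift [ 2.5 -0.9  1.4] turn 0.0001
[114.1, 10.7] 35.0 [108.7, 1.3] 41.0 [110.3, 0.3] 50.0 [109.7, -0.3] 56.0 
[119.4, -18.2] 5.0 [107.6, -1.1] 29.0 [125.3, 4.3] 49.0 [113.4, 6.2] 7.0
```

Request:
arm_command --pt "-2 0 0 0 0.55" --pt "-6 0 0 0 0.55" --pt "-15 0 0 0 0.55" --pt "-30 0 0 0 0.55" --pt "-30 0 -30 0 0.55"

```text
t: 12.48
eef_pos: [0.516, -0.0124, 0.0472]
tool_rot: [0.688, 0.725, -0.003, -0.004]
contact_force: [-1.1, -0.8, 0.1]
grip_width: 0.553
gripper_force: 0.0
```

Request:
arm_command --pt "0 0 -35 0 0.3" --pt "0 0 -70 0 0" --pt "0 0 -100 0 0" --pt "0 0 -100 0 0"

```text
t: 12.82
eef_pos: [0.5222, -0.0117, 0.1573]
tool_rot: [0.688, 0.726, 0.003, 0.005]
contact_force: [0.7, -0.2, -0.0]
grip_width: 0.004
gripper_force: 0.0
```

Run:
```python
from h import *
from rig import *
go(239,88,120,0)
for n in('scene','side'):
    f=grab_frame(n);encl(f,110,0);pickle.dump(f,open(n+'2.pkl','wb'))
f=pickle.load(open('scene2.pkl','rb'));h=cv2.cvtColor(f['pixels'],cv2.COLOR_RGB2HSV).astype(int)
k=np.zeros((384,512),bool);k[220:250,350:385]=((h[...,0]>45)&(h[...,0]<85)&(h[...,1]>90))[220:250,350:385];p=np.argwhere(k)[:,::-1]
print(inv(np.load('fix.npy'),ray(f,p,.077)).mean(0),len(p))
```

```text
t 12.82 fixture [ 7.5 -4.1] z 157.3 ang -0.03 F [ 0.7 -0.2 -0. ] g 0.0
  shift [231.5 -92.6  35.8] turn -0.0005
[114.6, 10.8] 27.0 [109.6, -0.9] 39.0 [110.3, 0.3] 51.0 [109.6, -0.3] 51.0 
[109.6, -2.7] 21.0 [107.6, -1.0] 29.0 [125.3, 4.4] 46.0 [108.6, 1.1] 29.0 
[238.28333447  84.72482459] 75
```

Request:
arm_command --pt "35 -14 0 0 0" --pt "70 -28 0 0 0" --pt "105 -42 0 0 0" --pt "140 -56 0 0 0" --pt "170 -68 0 0 0"

```text
t: 13.33
eef_pos: [0.4396, 0.1565, 0.1496]
tool_rot: [0.688, 0.726, -0.001, -0.001]
contact_force: [1.3, -0.0, 0.0]
grip_width: -0.001
gripper_force: 0.0
```

Request:
arm_command --pt "30 -12 10 0 0" --pt "52 -20 25 0 0" --pt "61 -24 40 0 0" --pt "61 -24 50 0 0" --pt "61 -24 50 0 0"

```text
t: 13.75
eef_pos: [0.412, 0.2146, 0.098]
tool_rot: [0.687, 0.726, -0.003, -0.002]
contact_force: [-0.8, -0.0, 0.6]
grip_width: -0.002
gripper_force: 0.0
```

Run:
```python
from h import *
from rig import *
go(238.5,87,70,0)
f=grab_frame('scene');encl(f,110,0)
z=[cv2.resize(f['pixels'][195:285,270:420,::-1],None,fx=5,fy=5,interpolation=cv2.INTER_CUBIC)]
cv2.imwrite('pics/z7.png',z[0])
```

```text
t 13.75 fixture [239.5  93.8] z 98.0 ang 0.07 F [-0.8 -0.   0.6] g -0.0
  shift [-0.9  7.  28. ] turn 0.0012
[97.7, 1.4] 51.0 [109.6, -0.9] 37.0 [108.8, -0.6] 48.0 [109.7, -0.3] 44.0
```

View pics/z7.png

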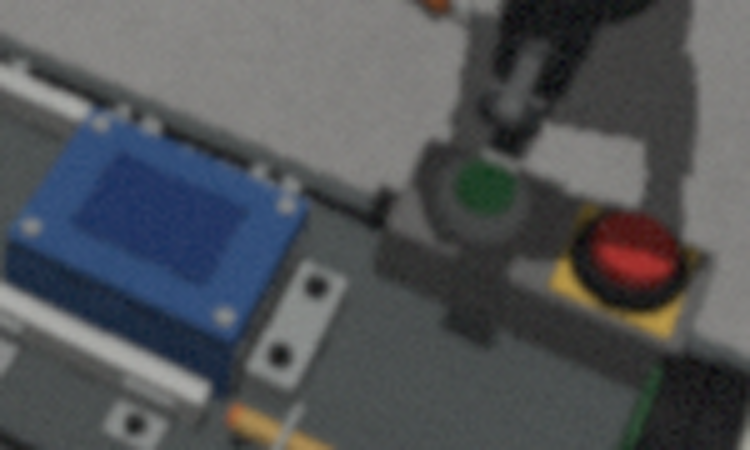

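Request:
arm_command --pt "0 4 5 0 0" --pt "0 4 10 0 0" --pt "0 4 10 0 0" --pt "0 4 10 0 0"

```text
t: 14.13
eef_pos: [0.4189, 0.2145, 0.0911]
tool_rot: [0.688, 0.725, -0.0, -0.0]
contact_force: [0.4, 0.2, 0.5]
grip_width: -0.001
gripper_force: 0.0
```

```bash
python3 -c "
from h import *
go(238.5,87,71,0)"
```

```text
t 14.13 fixture [239.   86.9] z 91.1 ang -0.08 F [0.4 0.2 0.5] g -0.0
  shift [-0.5 -0.1 20.1] turn -0.0015
```

Request:
arm_command --pt "0 0 4 0 0" --pt "0 0 8 0 0" --pt "0 0 12 0 0" --pt "0 0 15 0 0" --pt "0 0 17 0 0"

```text
t: 14.55
eef_pos: [0.4186, 0.2149, 0.0739]
tool_rot: [0.688, 0.726, -0.0, -0.0]
contact_force: [-0.7, -0.6, 3.0]
grip_width: 0.001
gripper_force: 1.6
```

Request:
arm_command --pt "0 0 1 0 0" --pt "0 0 2 0 0" --pt "0 0 3 0 0" --pt "0 0 3 0 0"

```text
t: 14.88
eef_pos: [0.4187, 0.2149, 0.0713]
tool_rot: [0.688, 0.726, -0.0, 0.0]
contact_force: [-2.0, -1.5, 5.4]
grip_width: 0.001
gripper_force: 2.3
```

Request:
arm_command --pt "0 0 0.6 0 0" --pt "0 0 1.2 0 0" --pt "0 0 1.2 0 0"

```text
t: 15.13
eef_pos: [0.4187, 0.2149, 0.0709]
tool_rot: [0.688, 0.726, 0.0, 0.0]
contact_force: [-3.9, -2.3, 12.0]
grip_width: 0.001
gripper_force: 6.2
```

Bottomed (12 N). Release.

Request:
arm_command --pt "0 0 -4 0 0" --pt "0 0 -12 0 0" --pt "0 0 -30 0 0" --pt "0 0 -60 0 0" --pt "0 0 -80 0 0"

```text
t: 15.55
eef_pos: [0.4191, 0.2152, 0.152]
tool_rot: [0.688, 0.726, 0.001, 0.0]
contact_force: [0.3, 0.7, 0.3]
grip_width: 0.002
gripper_force: 0.0
```

Request:
arm_command --pt "0 0 0 0 0" --pt "0 0 0 0 0" --pt "0 0 0 0 0" --pt "0 0 0 0 0" --pt "0 0 0 0 0"

```text
t: 15.97
eef_pos: [0.4181, 0.2148, 0.1491]
tool_rot: [0.688, 0.726, -0.001, -0.001]
contact_force: [0.3, 0.8, 0.0]
grip_width: 0.003
gripper_force: 0.0
```

Run:
```python
from h import *
from rig import *
go(238.5,87,71,0)
f=grab_frame('scene');encl(f,110,0)
h=cv2.cvtColor(f['pixels'],cv2.COLOR_RGB2HSV).astype(int);P=cloud(f)
k=np.zeros((384,512),bool);k[220:250,350:385]=((h[...,0]>45)&(h[...,0]<85)&(h[...,1]>90))[220:250,350:385];print('green z',np.nanmedian(P[k][:,2]))
```

```text
t 15.97 fixture [239.3  87.6] z 149.1 ang -0.04 F [0.3 0.8 0. ] g 0.0
  shift [-0.7  0.8 78. ] turn -0.0006
[97.7, 1.4] 50.0 [109.6, -0.8] 37.0 [108.8, -0.6] 48.0 [109.7, -0.3] 44.0 
green z 0.07726148342043548
```

```bash
python3 -c "
from rig import *
print(sign_off())"
```

```text
the job is handed in; nothing more can be done
None
```

The enclosure was pushed down the lane and sits square against the end stop. The green button was pressed to the bottom and has sprung back, the arm is clear, and the job was handed in at about 16 s; no verdict came back.

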